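# Draw the spanner out of the half-covered till and hold it ready

## Robot

A 6-joint arm with a two-finger parallel gripper is mounted at the origin on a cart in front of the work surface, level with it; the furniture and walls round the work are solid. World frame = base frame: x ahead of the robot, y to its left, z up, the work surface at z = 0. Lengths are in m, angles in rad, forces in N, time in s.
With the tool pointing down it reaches from about 0.375 to 0.9 m from the base axis. Payload 3.1 kg.
Tool frame: the origin (TCP) lies between the finger pads; the fingertips stand 25 mm ahead of it and the grasp point (between the pads) lies 6 mm ahead of it; y points along the fingers, x is the direction in which the jaws open and shut, and the axes are right-handed (so a half turn about y gives the same grasp; the last joint's range is limited). The gripper opens to 87 mm and grips with 3 to 60 N. Pads are 19 mm wide; open, the fingers measure 117 mm over their backs; the gripper's body (75 mm by 190 mm) begins 51 mm behind the grasp point.
Start: joints at [-1.391, 0.527, 1.433, -0, 1.181, -0.178], TCP at [0.219, -0.585, 0.224] pointing down, gripper open.
Joint ranges: [-3.08, 3.08], [-0.75, 2.2], [0.22, 2.44], [-1.43, 4.57], [0, 2.65], [-2.85, 2.85]. Speed limits (rad/s): [2.79, 2.79, 3.14, 3.14, 3.14, 3.14].

## Interface

Orientations are given as a unit quaternion [x, y, z, w].
In Python, from rig import robot gives the robot as it stands.
- The arm moves only by the tool carry_out, never from a script. Its argument "moves" is a list of rows, each a list of 7 numbers: the opening, from 0 (shut) to 1 (fully open), then the shift along the tool's x, y, z in cm, then the turn, a rotation vector about the tool's x, y, z in rad. In form: [[grip, x, y, z, rx, ry, rz], ...]. A call has 1 to 20 rows; each row is the pose to reach, as a shift and turn from the pose commanded when the call began, along the tool's axes at that moment; what a row does not reach only later rows make up. A row lasts 1/10 s, in which the tool goes at most 50 mm and 8.59 degrees, less where a joint would pass 70% of its speed; a pose out of reach is approached as far as the arm can. A call with a gripper value outside its range is refused whole. The fingers move at their own pace and stop on an object; "force" is the grip in N (left out, the last holds). Time passes only in rows, so rows that repeat a pose let the fingers close. It gives the time, the measured TCP pose, the force and the opening at its end, in the units of the state.
- robot.get_obs(): the state, without advancing time (a new reading comes with each control period).
- robot.camera(name): name is "scene" or "top" or "wrist"; returns the picture (384x512x3 uint8, red, green, blue); there is no depth.
- robot.camera_params(name): a dict with "fx", "fy", "cx", "cy" (pixels), "extrinsics" (4x4, takes a point from camera to world coordinates); the wrist camera has in their place "mount" (4x4, takes a point from camera to tool coordinates, whose origin is the TCP and whose axes are the tool frame's). Camera axes: x right, y down, z forward; pixel columns grow to the right and rows downward; lengths in m; the calibration is good to about 2 mm. A picture is of the moment at which its call begins: read the wrist's pose just before it. camera_params takes no time and is no camera call.
- robot.hand_in(): hands the job in, once; it reports no verdict.
The state is a dict: "time": time; "q": joint angles; "joint_velocities": joint speeds; "joint_torque": joint torques, N m; "position": TCP position; "tool_rot": TCP orientation; "ft_force": force on the tool from outside, world axes, zero at the start; "moment": the same for the moment, N m; "grip_width": finger opening in m.
Only numpy, scipy, OpenCV 4.12 (cv2) and the standard library are available. Lean on these libraries where they do the work, as an engineer would, in place of code of your own. Each camera call takes 0.05 s, during which the arm holds its last target.

## Task

Fetch me the big open-ended spanner that lies in the wooden till: the till's mouth is shorter than the spanner, so slide it back under the deep board, tip its other end up through the mouth and draw it out at a slant, without wrenching it against the till. Then hold it ready, flat and level in the air, centred over the wooden pulley wheel that is to be fitted next, a hand's breadth or two above it, and finish still holding it there; leave the pulley wheel, the brass tin, the small spanner and the low cardboard box where they are.

Things in the scene. Friction and masses are not known exactly. Their poses are not given: they have to be found in the camera images.
- till: Wooden tool till screwed to the bench, 305 x 130 mm, 56 mm high, open only through a mouth in its top. Origin: centre of its underside; x along its length. Inside: x -142.5 to +142.5 mm, y -55 to +55 mm, floor 6 mm above the bench. Two dark boards, 8 mm thick, underside 48 mm above the bench, cover its ends: a deep one up to x = -57.5 mm and a narrow one from x = +117.5 mm.
- till_mouth (a point): Middle of the till's mouth between the two boards, level with their top (till x = +30 mm, 56 mm above the bench). The mouth is 175 mm long (x) and 110 mm wide; axes as the till's: -x towards the deep board, +x towards the narrow one.
- spanner_mid (a point): Centre, also of its weight, of the big steel double open-ended spanner lying flat on the till's floor: 233 mm long, 8 mm thick, 0.26 kg. Axes: y along its length, z up. Shank 18 mm wide, to be gripped across anywhere from y = -60 to +60 mm; heads 49 mm wide. At the start both ends are under the boards (5 to 20 mm under the narrow one), so it cannot be lifted straight out.
- pulley_mid (a point): Centre of the dark wooden pulley wheel lying flat on the bench: 63 mm across, 22 mm thick, its centre 11 mm above the bench. Fixed scrap iron up to 90 mm high lies around it and in mid-bench; a lever press about 0.35 m tall stands behind it (from about x = 0.63 m on, y -0.05 to -0.4 m): travel with the hand nearer the robot than that.
- brass_tin: Small open brass tin, 58 mm across, 39 mm high, on the bench; origin under its centre. To be left alone.
- small_spanner: A smaller dark spanner, 149 x 28 x 5 mm, lying on the bench outside the till; origin under its centre, y along its length. Not the one wanted; to be left alone.
- rivet_box: Low pale cardboard box, 57 x 87 x 35 mm high, on the bench; origin under its centre. To be left alone.

How it is judged:
On the way:
1. the spanner is out of the till, held by the fingers clear above its boards (height (world z) of spanner_mid above 0.11 m and contact force between spanner and the fingers above 1 N and contact force between spanner and till below 0.1 N), for 0.1 s.
At the end, for the whole second after the job is handed in: The gripper holds the big spanner still (under 0.03 m/s), level within 0.2 rad, its centre within 40 mm of the pulley wheel's centre seen from above and 90 to 320 mm above the bench; only the fingers carry it, and the pulley wheel is within 30 mm of where it was (horizontal distance between spanner_mid and pulley_mid below 0.04 m and height (world z) of spanner_mid between 0.09 and 0.32 m and angle between spanner_mid's own z axis and vertical below 0.2 rad and contact force between spanner and the fingers above 1 N and contact force between spanner and pulley below 0.1 N and contact force between spanner and till below 0.1 N and linear speed of spanner below 0.03 m/s and distance of pulley_mid from where it was at the start of the episode below 0.03 m); the arm keeps its last pose, push and grip.
It fails at once if the spanner is wrenched against the till (over 50 N) (contact force between spanner and till above 50 N).
It fails at once if the pulley wheel, brass tin, small spanner or low cardboard box is moved by more than 30 mm (distance of any of pulley_mid, brass_tin, small_spanner, rivet_box from where it was at the start of the episode above 0.03 m).
It also fails if it takes over 51 s, if anything falls off the work surface, if the arm or the gripper's body presses on something with over 40 N, if the wrist force passes 120 N, or if a joint passes its speed limit or range.

## Working session

There is one attempt and no reset: what is moved stays moved. The work goes in short steps, Python scripts to look and compute and a tool call to move; the robot and the scene stay as the last step left them, time stands still between calls to the robot, and variables do not carry over. Pictures are saved under pics/ and viewed, and the job is handed in when it is done.

Besides the shell and the picture viewer there is one more tool, called after "Emit:" by a JSON object that holds its "method" and its "body", one argument or row to a line. carry_out: Moves the arm, as the interface text tells. Its arguments: {"type":"object","properties":{"moves":{"type":"array"},"force":{"type":"number"}},"required":["moves"]}

```bash
ls; mkdir -p pics
python3 - <<'E'
from rig import robot
import cv2,numpy as np
o=robot.get_obs(); print(o)
for n in ["scene","top","wrist"]:
    im=robot.camera(n); cv2.imwrite(f"pics/{n}0.png",im[...,::-1]); p=robot.camera_params(n); print(n,{k:np.round(v,4).tolist() for k,v in p.items()})
E
```

```text
pics
{'time': 0.0, 'q': array([-1.39046590e+00,  5.28443159e-01,  1.43387693e+00,  4.84758231e-06,
        1.18138047e+00, -1.78468403e-01]), 'joint_velocities': array([-0.0012382 , -0.00094272,  0.00016937,  0.00068585, -0.00026764,
        0.0028334 ]), 'joint_torque': array([-2.13447827e-03, -4.40053010e+01, -1.76594299e+01,  6.31787349e-02,
        5.83437702e-02, -1.80006623e-04]), 'position': array([ 0.21938647, -0.58447129,  0.22299383]), 'tool_rot': array([-0.58066655,  0.40328285, -0.40223016,  0.58172176]), 'ft_force': array([0.36241509, 0.47864459, 0.59130238]), 'moment': array([ 0.01980991, -0.04050056, -0.00110428]), 'grip_width': 0.08722201101287527}
scene {'fx': 490.1284, 'fy': 490.1284, 'cx': 252.77, 'cy': 197.8462, 'extrinsics': [[-0.7704, -0.3045, 0.5601, -0.3113], [-0.6369, 0.33, -0.6967, 0.9519], [0.0273, -0.8935, -0.4482, 0.6714], [0.0, 0.0, 0.0, 1.0]]}
top {'fx': 479.8455, 'fy': 479.8455, 'cx': 264.3966, 'cy': 184.7851, 'extrinsics': [[0.0275, -0.9958, 0.0876, 0.2985], [-0.9995, -0.0261, 0.0173, 0.0259], [-0.015, -0.0881, -0.996, 1.6213], [0.0, 0.0, 0.0, 1.0]]}
wrist {'fx': 308.2243, 'fy': 308.2243, 'cx': 255.1731, 'cy': 195.9062, 'mount': [[1.0, -0.001, -0.0004, -0.0006], [0.0002, -0.2592, 0.9658, -0.1602], [-0.0011, -0.9658, -0.2592, 0.0699], [0.0, 0.0, 0.0, 1.0]]}
```

View pics/scene0.png

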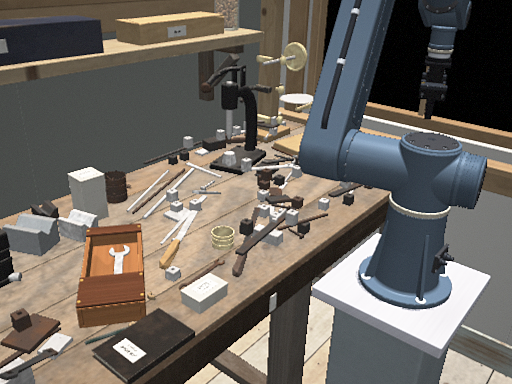

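View pics/top0.png

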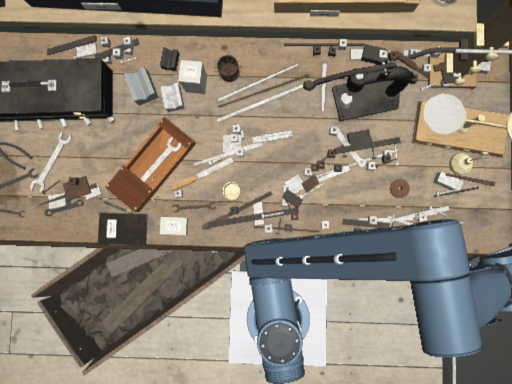

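View pics/wrist0.png

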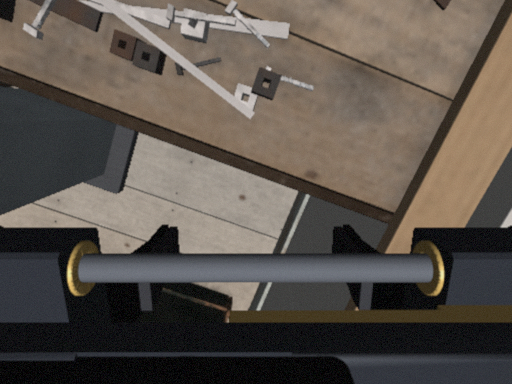

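```bash
cat > h.py <<'E'
from rig import robot
import cv2,numpy as np
from scipy.spatial.transform import Rotation as Rn
def pose(o=None):
    o=o or robot.get_obs(); T=np.eye(4); T[:3,:3]=Rn.from_quat(o['tool_rot']).as_matrix(); T[:3,3]=o['position']; return T
def cam(n,T=None):
    p=robot.camera_params(n)
    K=np.array([[p['fx'],0,p['cx']],[0,p['fy'],p['cy']],[0,0,1]])
    E=np.array(p['extrinsics']) if n!='wrist' else T@np.array(p['mount'])
    return K,E
def ray(n,uv,T=None):
    K,E=cam(n,T); d=np.linalg.inv(K)@np.array([uv[0],uv[1],1.]); d=E[:3,:3]@d
    return E[:3,3],d/np.linalg.norm(d)
def onz(n,uv,z,T=None):
    c,d=ray(n,uv,T); return c+d*(z-c[2])/d[2]
def proj(n,P,T=None):
    K,E=cam(n,T); p=np.linalg.inv(E)@np.append(P,1); q=K@p[:3]; return q[:2]/q[2]
def tri(*rs):
    A=np.zeros((3,3));b=np.zeros(3)
    for c,d in rs:
        M=np.eye(3)-np.outer(d,d);A+=M;b+=M@c
    X=np.linalg.solve(A,b); return X,[float(np.linalg.norm((np.eye(3)-np.outer(d,d))@(X-c))) for c,d in rs]
E
python3 - <<'E'
from h import *
t=cv2.imread('pics/top0.png')
cv2.imwrite('pics/t1.png',cv2.resize(t[110:250,90:260],None,fx=4.5,fy=4.2,interpolation=cv2.INTER_CUBIC))
cv2.imwrite('pics/t2.png',cv2.resize(t[110:250,230:430],None,fx=4,fy=4,interpolation=cv2.INTER_CUBIC))
s=cv2.imread('pics/scene0.png')
cv2.imwrite('pics/s1.png',cv2.resize(s[200:350,60:260],None,fx=4,fy=4,interpolation=cv2.INTER_CUBIC))
print(pose().round(3))
for n,uv,z in [('till',(150,165),.056),('pul',(400,187),.022),('tin',(232,190),.039),('box',(173,226),.035)]: print(n,onz('top',uv,z).round(3))
E
```

```text
[[ 0.351 -0.     0.936  0.219]
 [-0.936  0.002  0.351 -0.585]
 [-0.002 -1.     0.     0.223]
 [ 0.     0.     0.     1.   ]]
till [0.492 0.432 0.056]
pul [ 0.444 -0.398  0.022]
tin [0.418 0.16  0.039]
box [0.293 0.352 0.035]
```

View pics/t1.png

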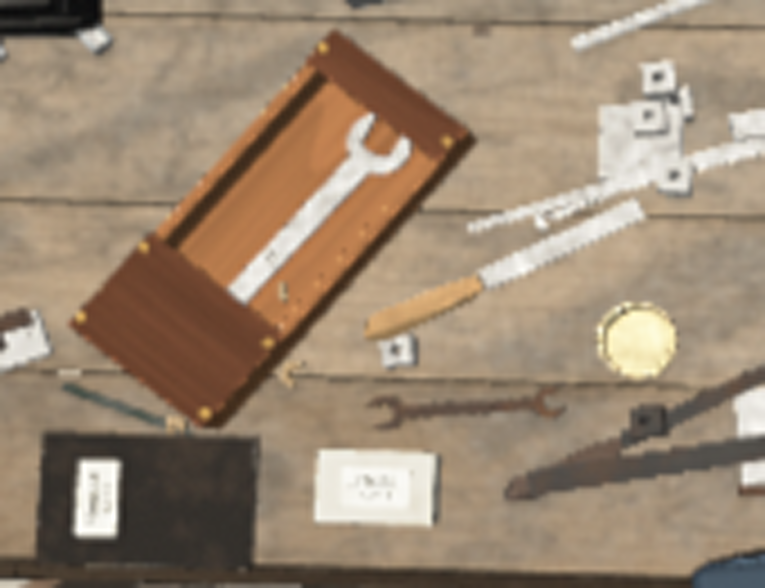

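View pics/t2.png

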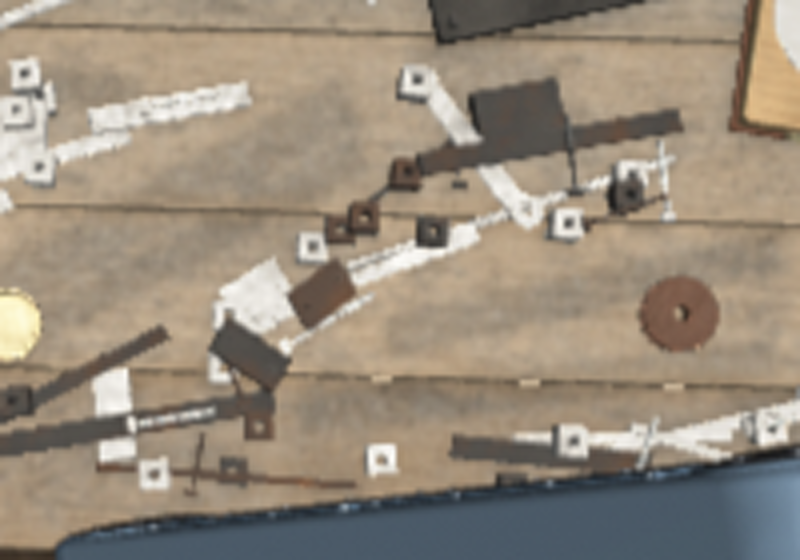

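View pics/s1.png

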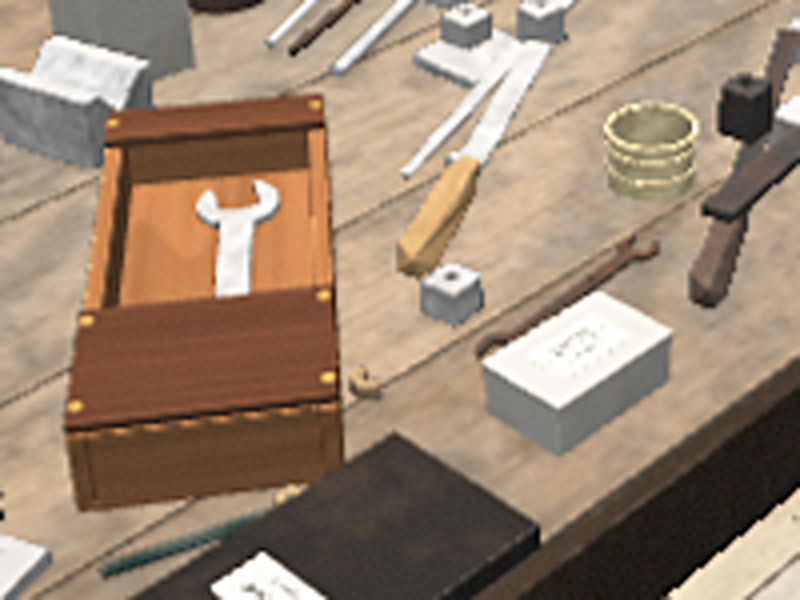

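```bash
cat > m1.py <<'E'
from h import *
t=lambda u,v:(90+(u+.5)/4.5-.5,110+(v+.5)/4.2-.5)
s=lambda u,v:(60+(u+.5)/4-.5,200+(v+.5)/4-.5)
prs={'farL':((333,32),(107,118)),'farR':((470,133),(325,97)),'nearL':((73,322),(67,430)),'nearR':((207,420),(341,402)),
'tipL':((372,115),(200,192)),'tipR':((410,140),(277,185)),'shankEndMid':((240,295),(233,297)),'deepedgeL':((148,243),(85,305)),'deepedgeR':((285,335),(333,288))}
for k,(a,b) in prs.items():
    X,e=tri(ray('top',t(*a)),ray('scene',s(*b))); print(k,X.round(4),np.round(e,4), onz('top',t(*a),.056).round(4),onz('top',t(*a),.014).round(4))
E
python3 m1.py
```

```text
farL [0.6551 0.3969 0.0507] [0.0014 0.0014] [0.6529 0.3946 0.056 ] [0.6624 0.4045 0.014 ]
farR [0.5765 0.2917 0.0514] [0.0015 0.0015] [0.5745 0.2898 0.056 ] [0.5819 0.2969 0.014 ]
nearL [0.4185 0.5779 0.0478] [0.0004 0.0004] [0.4176 0.5746 0.056 ] [0.4208 0.5894 0.014 ]
nearR [0.3429 0.4748 0.0436] [0.0015 0.0015] [0.3436 0.4723 0.056 ] [0.3448 0.4843 0.014 ]
tipL [0.5972 0.3743 0.0108] [0.0025 0.0025] [0.5871 0.3627 0.056 ] [0.5949 0.3717 0.014 ]
tipR [0.5737 0.3406 0.0111] [0.0027 0.0027] [0.5679 0.3338 0.056 ] [0.5751 0.342  0.014 ]
shankEndMid [0.4449 0.4576 0.0489] [0.0033 0.0033] [0.442  0.4531 0.056 ] [0.4458 0.4646 0.014 ]
deepedgeL [0.4819 0.5229 0.0611] [0.002 0.002] [0.4813 0.5229 0.056 ] [0.4862 0.5362 0.014 ]
deepedgeR [0.4122 0.4203 0.0509] [0.0005 0.0005] [0.4115 0.4186 0.056 ] [0.4145 0.4291 0.014 ]
```

Emit:
{"method": "carry_out", "body": {
  "moves": [
    [0.5,-5,-5,11,0,-0.2,0],
    [0.5,-11,-10,23,0,-0.4,0],
    [0.5,-11,-10,23,0,-0.4,0],
    [0.5,-11,-10,23,0,-0.4,0],
    [0.5,-11,-10,23,0,-0.5,0],
    [0.5,-80,-8,65,0,-2.12,0],
    [0.5,-80,-8,65,0,-2.12,0],
    [0.5,-80,-8,65,0,-2.12,0],
    [0.5,-80,-8,65,0,-2.12,0],
    [0.5,-80,-8,65,0,-2.12,0],
    [0.5,-80,-8,65,0,-2.12,0],
    [0.5,-80,-8,65,0,-2.12,0],
    [0.5,-80,-8,65,0,-2.12,0],
    [0.5,-80,-8,65,0,-2.12,0],
    [0.5,-80,-8,65,0,-2.12,0],
    [0.5,-80,-8,65,0,-2.12,0],
    [0.5,-80,-8,65,0,-2.12,0],
    [0.5,-80,-8,65,0,-2.12,0],
    [0.5,-80,-8,65,0,-2.12,0],
    [0.5,-80,-8,65,0,-2.12,0]
  ],
  "force": 40
}}

```text
time: 2.15
position: [0.5316, 0.3191, 0.3047]
tool_rot: [0.635, 0.31, -0.31, -0.635]
ft_force: [0.4, 0.1, 0.1]
grip_width: 0.0436
```

Run:
```python
from h import *
o=robot.get_obs();T=pose(o);print(o['q'].round(3),T.round(3))
im=robot.camera('wrist');np.save('T1.npy',T);cv2.imwrite('pics/w1.png',im[...,::-1])
print('shift to (.544,.396,.30):',(T[:3,:3].T@(np.array([.544,.396,.30])-T[:3,3])*100).round(1))
```

```text
[ 0.361  0.444  1.346 -0.     1.352 -0.547] [[ 0.615 -0.    -0.789  0.532]
 [ 0.789 -0.     0.615  0.319]
 [-0.001 -1.     0.     0.305]
 [ 0.     0.     0.     1.   ]]
shift to (.544,.396,.30): [6.8 0.5 3.7]
```

View pics/w1.png

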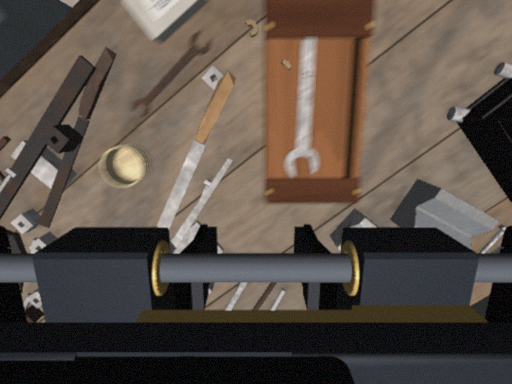

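Emit:
{"method": "carry_out", "body": {
  "moves": [
    [0.5,3,0,2,0,0,0],
    [0.5,7,0,5,0,0,0],
    [0.5,7,0,5,0,0,0],
    [0.5,7,0,5,0,0,0],
    [0.5,7,0,5,0,0,0]
  ]
}}

```text
time: 2.7
position: [0.5351, 0.402, 0.3045]
tool_rot: [0.636, 0.309, -0.311, -0.635]
ft_force: [0.1, -0.6, -0.6]
grip_width: 0.0433
```

Run:
```python
from h import *
o=robot.get_obs();T=pose(o);print(o['q'].round(3),T.round(3))
im=robot.camera('wrist');np.save('T2.npy',T);cv2.imwrite('pics/w2.png',im[...,::-1])
a=cv2.imread('pics/w1.png');cv2.imwrite('pics/w1c.png',cv2.resize(a[0:210,250:385],None,fx=2.8,fy=2.8,interpolation=cv2.INTER_CUBIC))
```

```text
[ 4.780e-01  5.200e-01  1.212e+00 -1.000e-03  1.410e+00 -4.300e-01] [[ 0.616 -0.001 -0.788  0.535]
 [ 0.788 -0.001  0.616  0.402]
 [-0.002 -1.     0.     0.305]
 [ 0.     0.     0.     1.   ]]
```

View pics/w2.png

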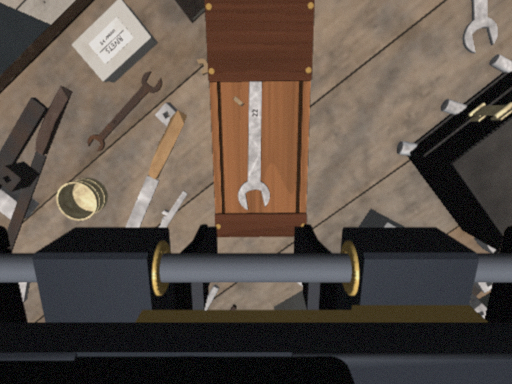

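View pics/w1c.png

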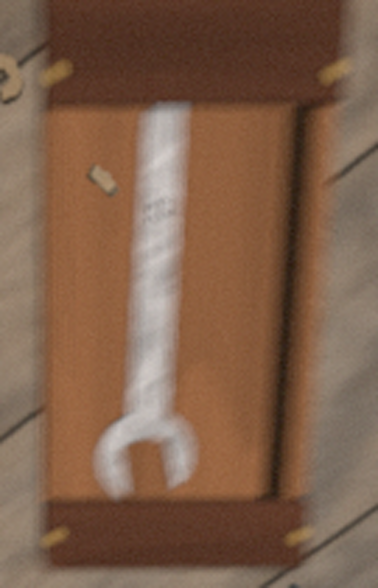

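Run:
```python
from h import *
a=cv2.imread('pics/w2.png');cv2.imwrite('pics/w2c.png',cv2.resize(a[60:240,195:325],None,fx=3.3,fy=3.3,interpolation=cv2.INTER_CUBIC))
```

```text
(no output)
```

View pics/w2c.png

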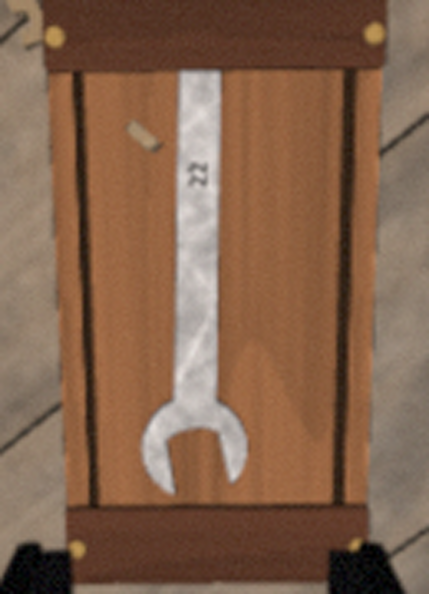

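```bash
cat > m2.py <<'E'
from h import *
T=np.load('T2.npy')
w=lambda u,v:(195+(u+.5)/3.3-.5,60+(v+.5)/3.3-.5)
P={k:onz('wrist',w(*u),.056,T) for k,u in dict(dL=(48,71),dR=(385,71),nL=(67,506),nR=(368,506)).items()}
for k in P: print(k,P[k].round(4))
d=(P['dL']+P['dR'])/2;n=(P['nL']+P['nR'])/2
print('mouth',np.linalg.norm(n-d),'width',np.linalg.norm(P['dL']-P['dR']),np.linalg.norm(P['nL']-P['nR']))
x=(n-d)/np.linalg.norm(n-d);c=(n+d)/2-.03*x; ang=np.arctan2(x[1],x[0]);print('till c',c.round(4),'ang',ang)
y=np.array([-x[1],x[0],0])
for k,u in dict(sh0=(200,71),sh1=(196,400),tipA=(173,494),tipB=(233,480),headL=(143,450),headR=(247,440)).items():
    q=onz('wrist',w(*u),.014,T); print(k,q.round(4),'till',round((q-c)@x,4),round((q-c)@y,4))
np.save('till.npy',np.r_[c,ang])
t=lambda u,v:(90+(u+.5)/4.5-.5,110+(v+.5)/4.2-.5)
for k,(a,b) in dict(dL=((285,335),(48,71)),dR=((148,243),(385,71)),tipB=((372,115),(233,480)),tipA=((410,148),(173,494)),screwnL=((446,142),(77,549)),screwdR=((145,246),(373,34)),screwdL=((267,342),(55,36))).items():
    X,e=tri(ray('top',t(*a)),ray('wrist',w(*b),T)); print(k,X.round(4),np.round(e,4),'till',round((X-c)@x,4),round((X-c)@y,4))
o=pose();print('tcp in till',(o[:3,3]-c)@x,(o[:3,3]-c)@y)
E
python3 m2.py
```

```text
dL [0.4124 0.4241 0.056 ]
dR [0.491  0.5245 0.056 ]
nL [0.5495 0.3185 0.056 ]
nR [0.6278 0.4187 0.056 ]
mouth 0.17299031310048 width 0.12748889931194768 0.12716031963064178
till c [0.4964 0.4398 0.056 ] ang -0.6574919905118163
sh0 [0.4447 0.4718 0.014 ] till -0.0605 -0.0062
sh1 [0.5541 0.3839 0.014 ] till 0.0798 -0.009
tipA [0.5826 0.348  0.014 ] till 0.1243 -0.02
tipB [0.5944 0.3741 0.014 ] till 0.1177 0.0078
headL [0.5576 0.3503 0.014 ] till 0.1031 -0.0335
headR [0.5832 0.3908 0.014 ] till 0.0987 0.0142
dL [0.4114 0.4227 0.0431] [0.0013 0.0013] till -0.0569 -0.0655
dR [0.4895 0.5354 0.01  ] [0.0036 0.0036] till -0.0639 0.0715
tipB [0.596  0.3731 0.0078] [0. 0.] till 0.1196 0.008
tipA [0.5775 0.3451 0.0041] [0.0073 0.0073] till 0.1221 -0.0254
screwnL [0.5678 0.308  0.0516] [0.0001 0.0001] till 0.137 -0.0607
screwdR [0.4787 0.5292 0.0468] [0.0017 0.0017] till -0.0686 0.0599
screwdL [0.4049 0.4333 0.0525] [0.0013 0.0013] till -0.0685 -0.0611
tcp in till 0.05413306737681589 -0.00638296882065294
```

Emit:
{"method": "carry_out", "body": {
  "moves": [
    [0.45,-0.2,2,4.6,0,0,0],
    [0.45,-0.2,6,4.6,0,0,0],
    [0.45,-0.2,10,4.6,0,0,0],
    [0.45,-0.2,14,4.6,0,0,0],
    [0.45,-0.2,18,4.6,0,0,0],
    [0.45,-0.2,20,4.6,0,0,0],
    [0.45,-0.2,20,4.6,0,0,0],
    [0.45,-0.2,20,4.6,0,0,0],
    [0.45,-0.2,20,4.6,0,0,0]
  ]
}}

```text
time: 3.65
position: [0.4996, 0.43, 0.1072]
tool_rot: [-0.635, -0.311, 0.308, 0.636]
ft_force: [0.0, 0.7, 0.1]
grip_width: 0.0395
```

```bash
cat > st.py <<'E'
from h import *
import sys
c=np.load('till.npy');x=np.array([np.cos(c[3]),np.sin(c[3]),0]);y=np.array([-x[1],x[0],0])
o=robot.get_obs();T=pose(o)
print('t',o['time'],'q',o['q'].round(3),'grip',round(o['grip_width'],4),'F',o['ft_force'].round(1),'M',o['moment'].round(2))
print('tcp',T[:3,3].round(4),'till',((T[:3,3]-c[:3])@x).round(4),((T[:3,3]-c[:3])@y).round(4));print(T[:3,:3].round(3).tolist())
for n in sys.argv[2:]:
    im=robot.camera(n);cv2.imwrite(f'pics/{n}{sys.argv[1]}.png',im[...,::-1])
E
python3 st.py 3 wrist scene
python3 - <<'E'
import cv2
a=cv2.imread('pics/scene3.png');cv2.imwrite('pics/scene3c.png',cv2.resize(a[170:340,40:240],None,fx=3.5,fy=3.5,interpolation=cv2.INTER_CUBIC))
E
```

```text
t 3.65 q [ 0.541  0.708  1.44  -0.     0.989 -0.366] grip 0.0395 F [0.  0.7 0.1] M [ 0.03 -0.15  0.04]
tcp [0.4996 0.43   0.1072] till 0.0085 -0.0059
[[0.616, 0.003, -0.788], [0.788, 0.002, 0.616], [0.004, -1.0, -0.001]]
```

View pics/wrist3.png

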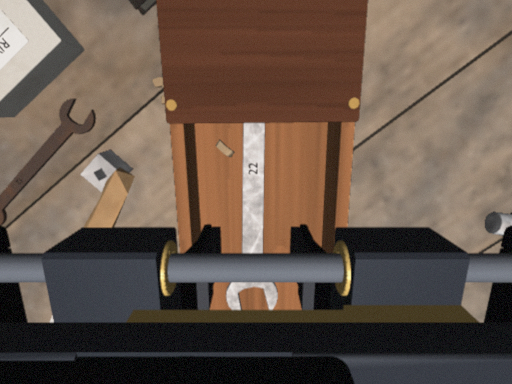

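View pics/scene3c.png

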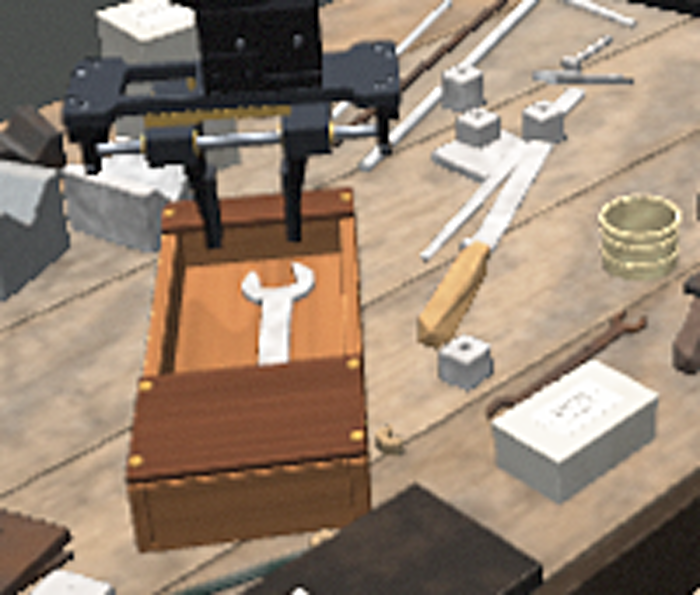

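Run:
```python
from h import *
T2=np.load('T2.npy');T3=pose();np.save('T3.npy',T3)
w=lambda u,v:(195+(u+.5)/3.3-.5,60+(v+.5)/3.3-.5)
c=np.load('till.npy');x=np.array([np.cos(c[3]),np.sin(c[3]),0]);y=np.array([-x[1],x[0],0])
for k,a,b in [('22',w(199,174),(253,168)),('screwL',w(55,36),(171.5,105)),('screwR',w(373,34),(354,103)),('deepL',w(48,71),(164,122)),('deepR',w(385,71),(359,121)),('shankdeep',w(200,71),(254,122)),('chip',w(144,136),(225,149))]:
    X,e=tri(ray('wrist',a,T2),ray('wrist',b,T3));print(k,X.round(4),np.round(e,4),((X-c[:3])@x).round(4),((X-c[:3])@y).round(4))
for r in [(255,215),(254,130)]:
    X=onz('wrist',r,.014,T3);print(r,((X-c[:3])@x).round(4),((X-c[:3])@y).round(4))
```

```text
22 [0.4769 0.4457 0.0114] [0.0003 0.0003] -0.019 -0.0073
screwL [0.4048 0.4342 0.057 ] [0. 0.] -0.0691 -0.0604
screwR [0.4775 0.5286 0.0574] [0.0003 0.0003] -0.0693 0.0587
deepL [0.412  0.4244 0.062 ] [0.0014 0.0014] -0.0574 -0.0638
deepR [0.491  0.5266 0.0491] [0.0007 0.0007] -0.0573 0.0654
shankdeep [0.447  0.4699 0.045 ] [0.0001 0.0001] -0.0576 -0.0064
chip [0.4502 0.437  0.0104] [0.0002 0.0002] -0.0349 -0.0305
(255, 215) 0.0217 -0.0062
(254, 130) -0.0504 -0.0066
```

Emit:
{"method": "carry_out", "body": {
  "moves": [
    [0.45,0,3,0,0,0,0],
    [0.45,0,5,0,0,0,0],
    [0.45,0,6.5,0,0,0,0],
    [0.45,0,7,0,0,0,0],
    [0.45,0,7,0,0,0,0],
    [0.45,0,7,0,0,0,0]
  ]
}}

```text
time: 4.35
position: [0.4987, 0.4302, 0.036]
tool_rot: [-0.635, -0.311, 0.309, 0.636]
ft_force: [0.7, -0.6, 0.0]
grip_width: 0.0393
```

Emit:
{"method": "carry_out", "body": {
  "moves": [
    [0.45,0,0.25,0,0,0,0],
    [0.45,0,0.25,0,0,0,0],
    [0.1,0,0.25,0,0,0,0],
    [0,0,0.25,0,0,0,0],
    [0,0,0.25,0,0,0,0],
    [0,0,0.25,0,0,0,0],
    [0,0,0.25,0,0,0,0],
    [0,0,0.25,0,0,0,0],
    [0,0,0.25,0,0,0,0]
  ],
  "force": 50
}}

```text
time: 5.25
position: [0.4979, 0.4297, 0.0325]
tool_rot: [-0.635, -0.31, 0.31, 0.635]
ft_force: [-0.3, 0.3, -0.1]
grip_width: 0.0008
```

```bash
python3 st.py 4
```

```text
t 5.25 q [ 0.542  0.812  1.472  0.     0.858 -0.366] grip 0.0008 F [-0.3  0.3 -0.1] M [ 0.1  -0.18 -0.  ]
tcp [0.4979 0.4297 0.0325] till 0.0073 -0.0071
[[0.615, -0.0, -0.788], [0.788, -0.0, 0.615], [-0.0, -1.0, 0.0]]
```

```bash
python3 st.py 4 wrist scene
python3 - <<'E'
import cv2
a=cv2.imread('pics/scene4.png');cv2.imwrite('pics/scene4c.png',cv2.resize(a[190:320,60:180],None,fx=4.5,fy=4.5,interpolation=cv2.INTER_CUBIC))
a=cv2.imread('pics/wrist4.png');cv2.imwrite('pics/wrist4c.png',cv2.resize(a[80:330,150:370],None,fx=2.3,fy=2.3,interpolation=cv2.INTER_CUBIC))
E
```

```text
t 5.25 q [ 0.542  0.812  1.472  0.     0.858 -0.366] grip 0.0008 F [-0.3  0.3 -0.1] M [ 0.1  -0.18 -0.  ]
tcp [0.4979 0.4297 0.0325] till 0.0073 -0.0071
[[0.615, -0.0, -0.788], [0.788, -0.0, 0.615], [-0.0, -1.0, 0.0]]
```

View pics/wrist4c.png

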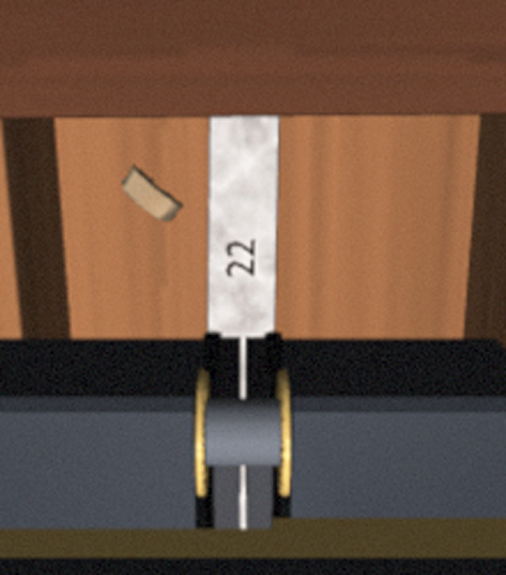

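View pics/scene4c.png

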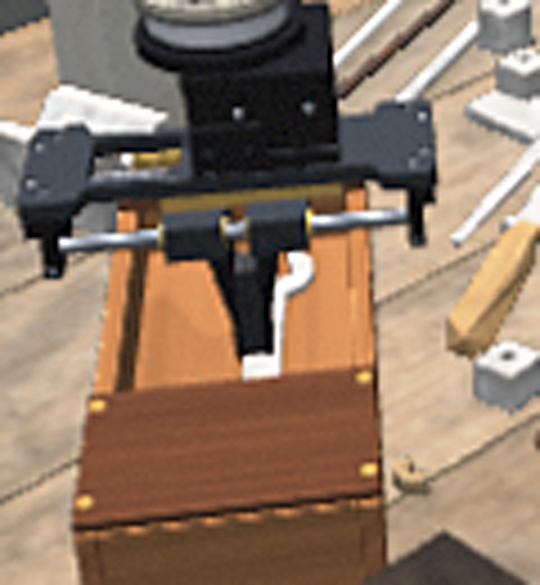

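Emit:
{"method": "carry_out", "body": {
  "moves": [
    [0.45,0,0,0,0,0,0],
    [0.45,0,0,0,0,0,0],
    [0.45,0,0,0,0,0,0],
    [0.45,0,0,0,0,0,0],
    [0.45,0,0.1,0,0,0,0],
    [0.45,0,0.1,0,0,0,0],
    [0.45,0,0.1,0,0,0,0]
  ]
}}

```text
time: 6.05
position: [0.4979, 0.4297, 0.0314]
tool_rot: [-0.635, -0.31, 0.31, 0.635]
ft_force: [0.5, 1.1, 0.6]
grip_width: 0.0384
```

```bash
python3 st.py 5 wrist scene
python3 - <<'E'
import cv2
a=cv2.imread('pics/scene5.png');cv2.imwrite('pics/scene5c.png',cv2.resize(a[190:320,60:180],None,fx=4.5,fy=4.5,interpolation=cv2.INTER_CUBIC))
a=cv2.imread('pics/wrist5.png');cv2.imwrite('pics/wrist5c.png',cv2.resize(a[80:330,150:370],None,fx=2.3,fy=2.3,interpolation=cv2.INTER_CUBIC))
E
```

```text
t 6.05 q [ 0.542  0.813  1.472  0.     0.856 -0.366] grip 0.0384 F [0.5 1.1 0.6] M [ 0.06 -0.21  0.01]
tcp [0.4979 0.4297 0.0314] till 0.0073 -0.0071
[[0.615, -0.0, -0.788], [0.788, -0.0, 0.615], [-0.0, -1.0, 0.0]]
```

View pics/wrist5c.png

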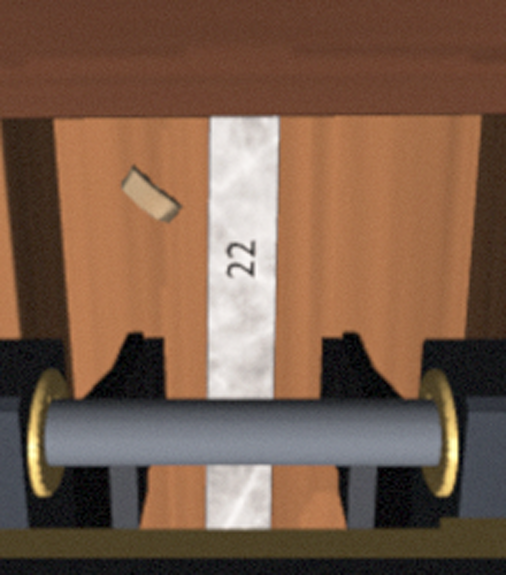

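View pics/scene5c.png

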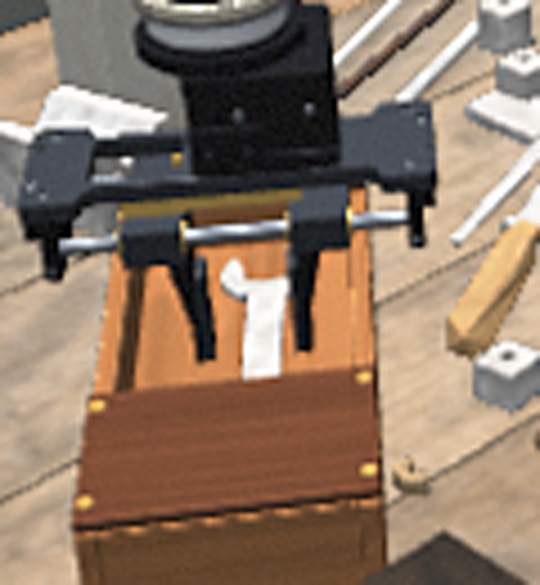

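Run:
```python
from h import *
T=pose()
for z in (-.000,.0064,.015,.02):
  for s in (-1,1):
    for dz in (.0095,-.0095):
      P=T[:3,3]+T[:3,0]*s*.0245+T[:3,2]*dz; P[2]=z
      print(z,s,dz,((proj('scene',P)-[60,190])*4.5).round(0))
```

```text
-0.0 -1 0.0095 [307. 399.]
-0.0 -1 -0.0095 [307. 377.]
-0.0 1 0.0095 [206. 409.]
-0.0 1 -0.0095 [208. 387.]
0.0064 -1 0.0095 [306. 388.]
0.0064 -1 -0.0095 [306. 367.]
0.0064 1 0.0095 [205. 399.]
0.0064 1 -0.0095 [207. 377.]
0.015 -1 0.0095 [304. 374.]
0.015 -1 -0.0095 [305. 353.]
0.015 1 0.0095 [203. 384.]
0.015 1 -0.0095 [205. 363.]
0.02 -1 0.0095 [304. 366.]
0.02 -1 -0.0095 [304. 345.]
0.02 1 0.0095 [202. 376.]
0.02 1 -0.0095 [204. 354.]
```

Run:
```python
from h import *
T=pose()
c=np.load('till.npy');x=np.array([np.cos(c[3]),np.sin(c[3]),0]);y=np.array([-x[1],x[0],0])
f=lambda a,b,z: np.r_[(c[:3]+a*x+b*y)[:2],z]
for n,p,obs in [('screwdL',f(-.069,-.0604,.056),(363,378)),('screwdR',f(-.069,.0595,.056),(97,405)),('22',f(-.019,-.0073,.013),None)]:
    print(n,((proj('scene',p)-[60,190])*4.5).round(0),obs)
for dz in (.0095,-.0095):
  for yy in (0,.006,.015,.025):
    print(dz,yy,[((proj('wrist',T[:3,3]+T[:3,0]*s*.0192+T[:3,1]*yy+T[:3,2]*dz,T)-[150,80])*2.3).round(0) for s in(-1,1)])
```

```text
screwdL [360. 377.] (363, 378)
screwdR [ 93. 406.] (97, 405)
22 [254. 402.] None
0.0095 0 [array([164., 344.]), array([324., 344.])]
0.0095 0.006 [array([167., 335.]), array([321., 335.])]
0.0095 0.015 [array([170., 323.]), array([317., 323.])]
0.0095 0.025 [array([174., 311.]), array([313., 311.])]
-0.0095 0 [array([167., 416.]), array([321., 415.])]
-0.0095 0.006 [array([169., 405.]), array([319., 405.])]
-0.0095 0.015 [array([172., 390.]), array([315., 390.])]
-0.0095 0.025 [array([176., 375.]), array([312., 374.])]
```

Emit:
{"method": "carry_out", "body": {
  "moves": [
    [0.45,0,0.2,0,0,0,0],
    [0.45,0,0.2,0,0,0,0],
    [0.45,0,0.2,0,0,0,0]
  ]
}}

```text
time: 6.45
position: [0.4978, 0.4297, 0.0294]
tool_rot: [0.635, 0.31, -0.31, -0.635]
ft_force: [-0.3, -0.3, 0.6]
grip_width: 0.0391
```

Emit:
{"method": "carry_out", "body": {
  "moves": [
    [0.45,0,0.2,0,0,0,0],
    [0.45,0,0.3,0,0,0,0],
    [0.45,0,0.3,0,0,0,0]
  ]
}}

```text
time: 6.75
position: [0.4978, 0.4296, 0.0262]
tool_rot: [0.635, 0.31, -0.31, -0.635]
ft_force: [0.5, -0.3, -0.8]
grip_width: 0.0391
```

Emit:
{"method": "carry_out", "body": {
  "moves": [
    [0.45,0,0.2,0,0,0,0],
    [0.45,0,0.3,0,0,0,0],
    [0.45,0,0.3,0,0,0,0]
  ]
}}

```text
time: 7.05
position: [0.4978, 0.4296, 0.0233]
tool_rot: [0.635, 0.31, -0.31, -0.635]
ft_force: [-0.2, -0.5, 0.3]
grip_width: 0.0393
```

Emit:
{"method": "carry_out", "body": {
  "moves": [
    [0.45,0,0.2,0,0,0,0],
    [0.45,0,0.3,0,0,0,0],
    [0.45,0,0.3,0,0,0,0]
  ]
}}

```text
time: 7.35
position: [0.4978, 0.4297, 0.0203]
tool_rot: [0.635, 0.31, -0.31, -0.635]
ft_force: [-0.3, -0.3, -0.0]
grip_width: 0.0393
```

```bash
python3 st.py 6 wrist scene
python3 - <<'E'
import cv2
a=cv2.imread('pics/scene6.png');cv2.imwrite('pics/scene6c.png',cv2.resize(a[190:320,60:180],None,fx=4.5,fy=4.5,interpolation=cv2.INTER_CUBIC))
E
```

```text
t 7.35 q [ 0.542  0.829  1.475 -0.     0.838 -0.366] grip 0.0393 F [-0.3 -0.3 -0. ] M [ 0.05 -0.14  0.02]
tcp [0.4978 0.4297 0.0203] till 0.0073 -0.0072
[[0.615, -0.0, -0.788], [0.788, -0.0, 0.615], [-0.0, -1.0, 0.0]]
```

View pics/scene6c.png

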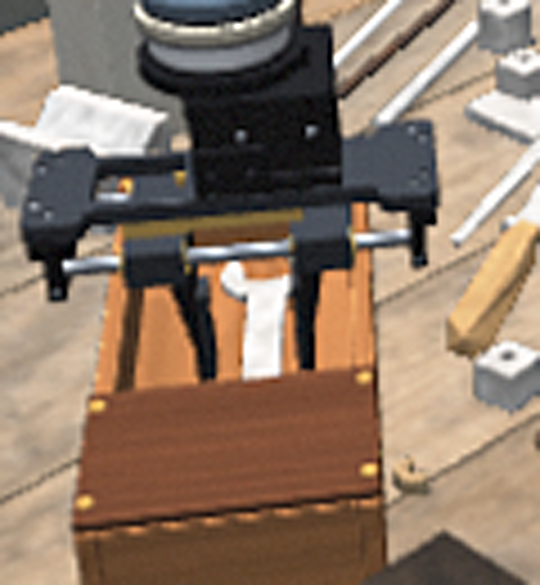

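Emit:
{"method": "carry_out", "body": {
  "moves": [
    [0.2,0,0,0,0,0,0],
    [0,0,0,0,0,0,0],
    [0,0,0,0,0,0,0],
    [0,0,0,0,0,0,0],
    [0,0,0,0,0,0,0],
    [0,0,0,0,0,0,0]
  ],
  "force": 50
}}

```text
time: 8.05
position: [0.4979, 0.4298, 0.0205]
tool_rot: [-0.635, -0.31, 0.31, 0.635]
ft_force: [0.8, 0.2, 0.8]
grip_width: 0.0027
```

Emit:
{"method": "carry_out", "body": {
  "moves": [
    [0.45,0,0,0,0,0,0],
    [0.45,0,0,0,0,0,0],
    [0.45,0,0,0,0,0,0],
    [0.45,0,0,0,0,0,0],
    [0.45,0,0.2,0,0,0,0],
    [0.45,0,0.3,0,0,0,0],
    [0.45,0,0.3,0,0,0,0]
  ]
}}

```text
time: 8.75
position: [0.4977, 0.4296, 0.0172]
tool_rot: [-0.635, -0.31, 0.31, 0.635]
ft_force: [-0.7, -0.4, -0.4]
grip_width: 0.0385
```

Emit:
{"method": "carry_out", "body": {
  "moves": [
    [0.45,0,0.1,0,0,0,0],
    [0.45,0,0.2,0,0,0,0],
    [0.45,0,0.2,0,0,0,0]
  ]
}}

```text
time: 9.05
position: [0.4978, 0.4297, 0.0153]
tool_rot: [0.635, 0.31, -0.31, -0.635]
ft_force: [-0.4, -0.8, 0.3]
grip_width: 0.039
```

```bash
python3 st.py 7 wrist scene
python3 - <<'E'
import cv2
a=cv2.imread('pics/scene7.png');cv2.imwrite('pics/scene7c.png',cv2.resize(a[190:320,60:180],None,fx=4.5,fy=4.5,interpolation=cv2.INTER_CUBIC))
a=cv2.imread('pics/wrist7.png');cv2.imwrite('pics/wrist7c.png',cv2.resize(a[80:330,150:370],None,fx=2.3,fy=2.3,interpolation=cv2.INTER_CUBIC))
E
```

```text
t 9.05 q [ 0.542  0.837  1.476 -0.     0.829 -0.366] grip 0.039 F [-0.4 -0.8  0.3] M [ 0.06 -0.14 -0.03]
tcp [0.4978 0.4297 0.0153] till 0.0073 -0.0072
[[0.615, -0.0, -0.788], [0.788, -0.0, 0.615], [-0.0, -1.0, 0.0]]
```

View pics/scene7c.png

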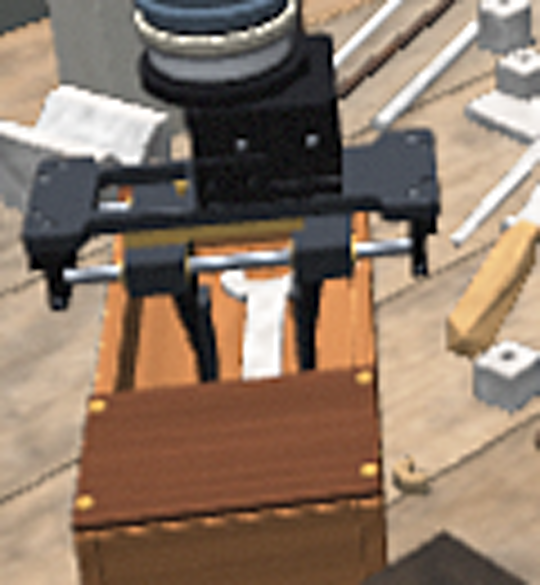

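View pics/wrist7c.png

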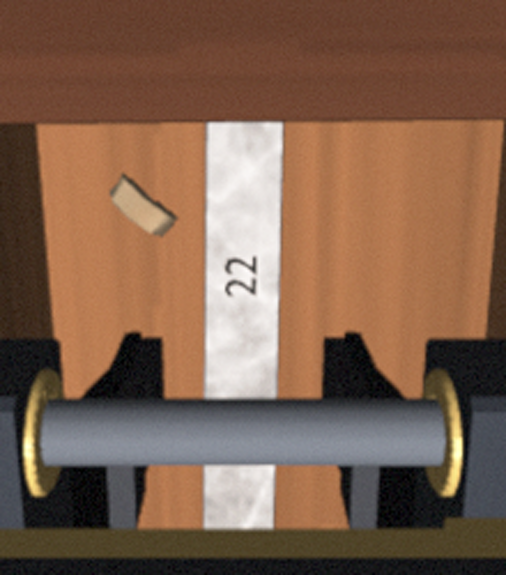

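Emit:
{"method": "carry_out", "body": {
  "moves": [
    [0.2,0,0,0,0,0,0],
    [0,0,0,0,0,0,0],
    [0,0,0,0,0,0,0],
    [0,0,0,0,0,0,0],
    [0,0,0,0,0,0,0],
    [0,0,0,0,0,0,0]
  ],
  "force": 50
}}

```text
time: 9.75
position: [0.4979, 0.4297, 0.0155]
tool_rot: [-0.635, -0.31, 0.31, 0.635]
ft_force: [-0.5, 0.1, 1.1]
grip_width: 0.0026
```

```bash
python3 st.py 8 wrist scene
python3 - <<'E'
import cv2
a=cv2.imread('pics/scene8.png');cv2.imwrite('pics/scene8c.png',cv2.resize(a[190:320,60:180],None,fx=4.5,fy=4.5,interpolation=cv2.INTER_CUBIC))
a=cv2.imread('pics/wrist8.png');cv2.imwrite('pics/wrist8c.png',cv2.resize(a[80:330,150:370],None,fx=2.3,fy=2.3,interpolation=cv2.INTER_CUBIC))
E
```

```text
t 9.75 q [ 0.542  0.836  1.476  0.     0.829 -0.366] grip 0.0026 F [-0.5  0.1  1.1] M [ 0.04 -0.17  0.05]
tcp [0.4979 0.4297 0.0155] till 0.0073 -0.007
[[0.615, 0.0, -0.788], [0.788, 0.0, 0.615], [0.0, -1.0, 0.0]]
```

View pics/scene8c.png

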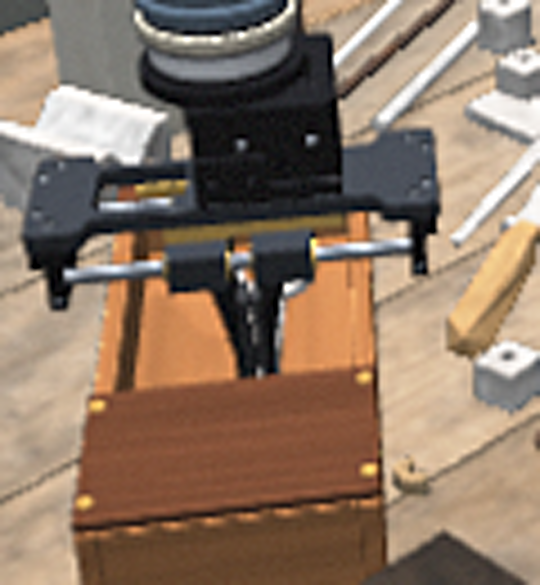

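View pics/wrist8c.png

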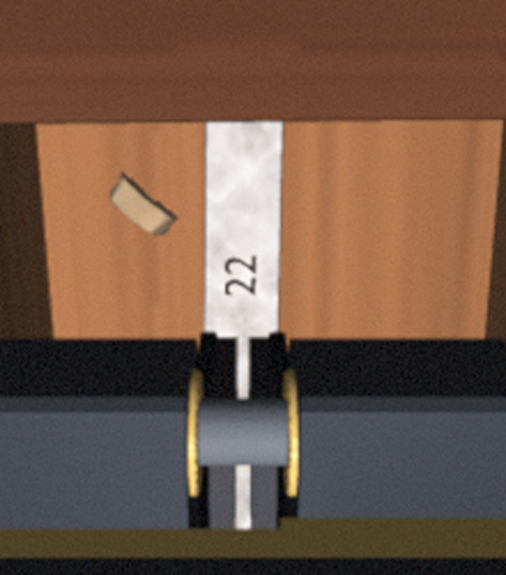

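Run:
```python
from h import *
a=cv2.imread('pics/scene5.png');cv2.imwrite('pics/z5.png',cv2.resize(a[235:280,90:145],None,fx=12,fy=12,interpolation=cv2.INTER_CUBIC))
T=pose();T[:3,3]=[.4979,.4297,.0314]
for wpx,s in [((322,337),(216,357)),((165,337),(297,350))]:
    w=(150+wpx[0]/2.3,80+wpx[1]/2.3); sc=(60+s[0]/4.5,190+s[1]/4.5)
    X,e=tri(ray('wrist',w,T),ray('scene',sc)); print(X.round(4),np.round(e,4),'tool',(T[:3,:3].T@(X-T[:3,3])).round(4))
```

```text
[0.4998 0.4506 0.0319] [0.001 0.001] tool [ 0.0176 -0.0005  0.0114]
[0.477  0.4198 0.03  ] [0.0015 0.0015] tool [-0.0207  0.0014  0.0103]
```

View pics/z5.png

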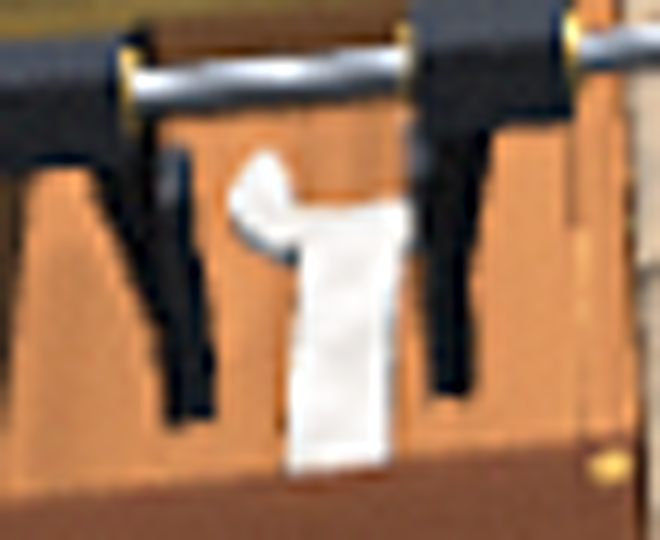

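Emit:
{"method": "carry_out", "body": {
  "moves": [
    [0.45,0,0,0,0,0,0],
    [0.45,0,0,0,0,0,0],
    [0.45,0,0,0,0,0,0],
    [0.45,0,0,0,0,0,0],
    [0.45,0,0.2,0,0,0,0],
    [0.45,0,0.4,0,0,0,0],
    [0.45,0,0.5,0,0,0,0],
    [0.45,0,0.5,0,0,0,0]
  ]
}}

```text
time: 10.65
position: [0.4977, 0.4296, 0.0101]
tool_rot: [0.635, 0.31, -0.31, -0.635]
ft_force: [-0.1, 0.2, -0.3]
grip_width: 0.0389
```

Emit:
{"method": "carry_out", "body": {
  "moves": [
    [0.45,0,0.1,0,0,0,0],
    [0.45,0,0.2,0,0,0,0],
    [0.45,0,0.2,0,0,0,0]
  ]
}}

```text
time: 10.95
position: [0.4978, 0.4297, 0.0084]
tool_rot: [0.635, 0.31, -0.31, -0.635]
ft_force: [-0.2, 0.2, 0.2]
grip_width: 0.0393
```

```bash
python3 st.py 9 scene
python3 - <<'E'
import cv2
a=cv2.imread('pics/scene9.png');cv2.imwrite('pics/scene9c.png',cv2.resize(a[190:320,60:180],None,fx=4.5,fy=4.5,interpolation=cv2.INTER_CUBIC))
E
```

```text
t 10.95 q [ 0.542  0.847  1.477 -0.     0.818 -0.366] grip 0.0393 F [-0.2  0.2  0.2] M [-0.01 -0.1  -0.  ]
tcp [0.4978 0.4297 0.0084] till 0.0073 -0.0072
[[0.615, -0.0, -0.788], [0.788, -0.0, 0.615], [-0.0, -1.0, 0.0]]
```

View pics/scene9c.png

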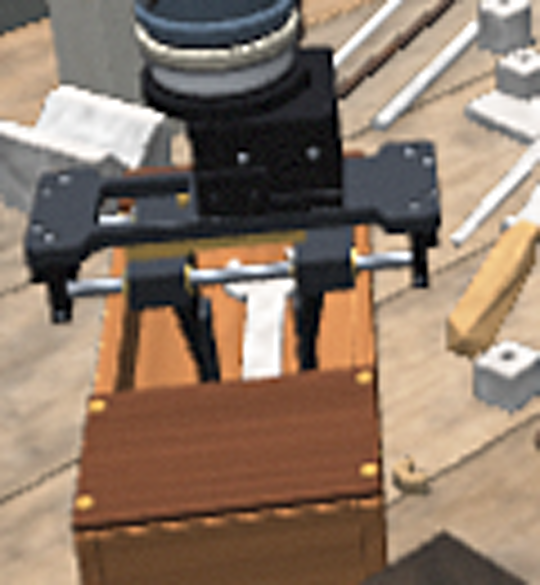

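Emit:
{"method": "carry_out", "body": {
  "moves": [
    [0.2,0,0,0,0,0,0],
    [0,0,0,0,0,0,0],
    [0,0,0,0,0,0,0],
    [0,0,0,0,0,0,0],
    [0,0,0,0,0,0,0],
    [0,0,0,0,0,0,0]
  ],
  "force": 50
}}

```text
time: 11.6
position: [0.4978, 0.4297, 0.0085]
tool_rot: [0.636, 0.31, -0.31, -0.635]
ft_force: [0.1, -0.7, 1.6]
grip_width: 0.0174
```

Emit:
{"method": "carry_out", "body": {
  "moves": [
    [0.35,0,0,0,0,0,0],
    [0.35,0,0,0,0,0,0],
    [0.35,0,0.1,0,0,0,0],
    [0.35,0,0.15,0,0,0,0],
    [0.35,0,0.15,0,0,0,0]
  ]
}}

```text
time: 12.1
position: [0.4987, 0.4306, 0.0079]
tool_rot: [-0.635, -0.311, 0.309, 0.636]
ft_force: [-1.3, 1.2, 4.2]
grip_width: 0.0302
```

Emit:
{"method": "carry_out", "body": {
  "moves": [
    [0.3,0,-0.06,0,0,0,0],
    [0.1,0,-0.06,0,0,0,0],
    [0,0,-0.06,0,0,0,0],
    [0,0,-0.06,0,0,0,0],
    [0,0,-0.06,0,0,0,0],
    [0,0,-0.06,0,0,0,0]
  ],
  "force": 55
}}

```text
time: 12.7
position: [0.4981, 0.4297, 0.0079]
tool_rot: [0.636, 0.31, -0.31, -0.635]
ft_force: [0.2, -0.7, 4.7]
grip_width: 0.0172
```

Emit:
{"method": "carry_out", "body": {
  "moves": [
    [0,0,-0.2,0,0,0,0],
    [0,0,-0.4,0,0,0,0],
    [0,0,-0.4,0,0,0,0],
    [0,0,-0.4,0,0,0,0]
  ]
}}

```text
time: 13.1
position: [0.4974, 0.4295, 0.0109]
tool_rot: [0.636, 0.31, -0.311, -0.635]
ft_force: [-0.1, 0.0, -3.9]
grip_width: 0.0174
```

```bash
python3 st.py 10
```

```text
t 13.1 q [ 0.542  0.843  1.477  0.     0.823 -0.366] grip 0.0174 F [-0.1  0.  -3.9] M [ 0.13 -0.1   0.06]
tcp [0.4974 0.4295 0.0109] till 0.0071 -0.0076
[[0.615, -0.001, -0.788], [0.788, -0.001, 0.615], [-0.001, -1.0, 0.001]]
```

Emit:
{"method": "carry_out", "body": {
  "moves": [
    [0,0,0,0.6,0,0,0],
    [0,0,0,1.2,0,0,0],
    [0,0,0,1.8,0,0,0],
    [0,0,0,2.4,0,0,0],
    [0,0,0,2.4,0,0,0],
    [0,0,0,2.4,0,0,0],
    [0,0,0,2.4,0,0,0]
  ]
}}

```text
time: 13.8
position: [0.4793, 0.4445, 0.0117]
tool_rot: [0.636, 0.31, -0.31, -0.635]
ft_force: [0.5, -0.1, -2.9]
grip_width: 0.0175
```

```bash
python3 st.py 11 scene top
python3 - <<'E'
import cv2
a=cv2.imread('pics/scene11.png');b=cv2.imread('pics/top11.png')
cv2.imwrite('pics/c11.png',cv2.hconcat([cv2.resize(a[190:320,60:180],(390,420),interpolation=cv2.INTER_CUBIC),cv2.resize(b[105:225,95:205],(385,420),interpolation=cv2.INTER_CUBIC)]))
E
```

```text
t 13.8 q [ 0.577  0.838  1.488 -0.     0.815 -0.331] grip 0.0175 F [ 0.5 -0.1 -2.9] M [ 0.03 -0.13  0.  ]
tcp [0.4793 0.4445 0.0117] till -0.0165 -0.0068
[[0.615, 0.0, -0.788], [0.788, 0.0, 0.615], [0.0, -1.0, -0.0]]
```

View pics/c11.png

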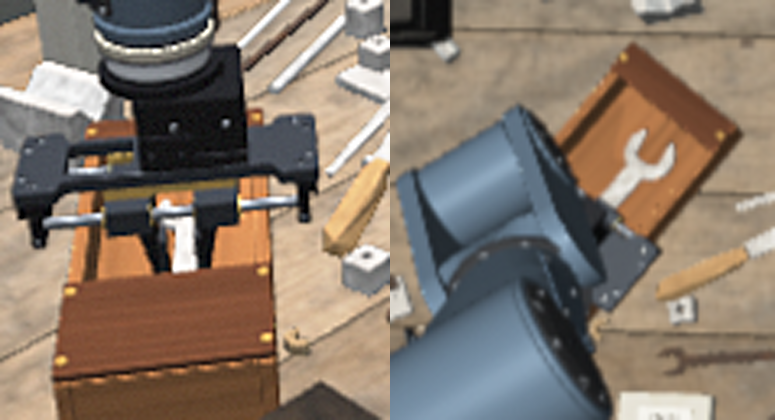

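Emit:
{"method": "carry_out", "body": {
  "moves": [
    [0,0,-0.45,0,-0.04,0,0],
    [0,0,-0.9,0,-0.08,0,0],
    [0,0,-1.4,0.05,-0.12,0,0],
    [0,0,-1.8,0.1,-0.16,0,0],
    [0,0,-1.8,0.1,-0.16,0,0],
    [0,0,-1.8,0.1,-0.16,0,0]
  ]
}}

```text
time: 14.5
position: [0.4782, 0.4452, 0.0296]
tool_rot: [0.684, 0.334, -0.285, -0.583]
ft_force: [0.4, 0.4, -3.4]
grip_width: 0.0176
```

```bash
python3 st.py 12
```

```text
t 14.5 q [ 0.651  0.812  1.502 -0.216  0.799 -0.109] grip 0.0176 F [ 0.4  0.4 -3.4] M [ 0.13  0.01 -0.04]
tcp [0.4782 0.4452 0.0296] till -0.0178 -0.0069
[[0.615, 0.125, -0.778], [0.788, -0.097, 0.607], [0.0, -0.987, -0.159]]
```

Emit:
{"method": "carry_out", "body": {
  "moves": [
    [0,0,-0.4,-0.02,-0.035,0,0],
    [0,0,-0.8,-0.04,-0.07,0,0],
    [0,0,-1.2,-0.05,-0.105,0,0],
    [0,0,-1.6,-0.05,-0.14,0,0],
    [0,0,-1.6,-0.05,-0.14,0,0],
    [0,0,-1.6,-0.05,-0.14,0,0]
  ]
}}

```text
time: 15.1
position: [0.4767, 0.4462, 0.0452]
tool_rot: [0.723, 0.353, -0.26, -0.534]
ft_force: [-1.0, -0.6, -2.9]
grip_width: 0.0179
```

```bash
python3 st.py 13 scene top
python3 - <<'E'
import cv2
a=cv2.imread('pics/scene13.png');b=cv2.imread('pics/top13.png')
cv2.imwrite('pics/c13.png',cv2.hconcat([cv2.resize(a[190:320,60:180],(390,420),interpolation=cv2.INTER_CUBIC),cv2.resize(b[105:225,95:205],(385,420),interpolation=cv2.INTER_CUBIC)]))
E
```

```text
t 15.1 q [ 0.717  0.801  1.507 -0.407  0.819  0.087] grip 0.0179 F [-1.  -0.6 -2.9] M [0.27 0.13 0.03]
tcp [0.4767 0.4462 0.0452] till -0.0195 -0.007
[[0.616, 0.232, -0.753], [0.788, -0.181, 0.588], [-0.0, -0.956, -0.294]]
```

View pics/c13.png

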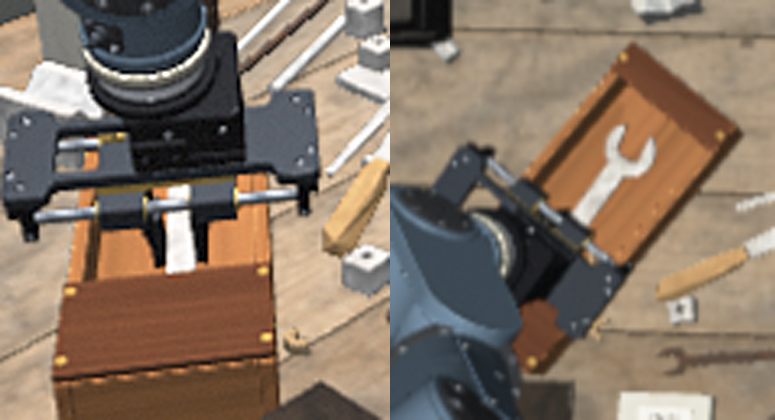

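Run:
```python
from h import *
T=pose();x=-T[:3,2];n=-T[:3,1];
C=T[:3,3]+.001*x+.002*n
tip=C+.1165*x+.004*n; heel=C-.1165*x
print('tip',tip.round(3),proj('top',tip-.008*x*0),'flat ref',proj('top',np.r_[(C+.1165*np.array([.788,-.615,0]))[:2],.047]))
print('heel',heel.round(3))
for uv in [(160.7,140.7),(171.6,146.4)]: print(proj('top',tip), uv)
```

```text
tip [0.564 0.378 0.086] [165.43725962 142.18674099] flat ref [169.19328445 142.7639041 ]
heel [0.39  0.514 0.013]
[165.43725962 142.18674099] (160.7, 140.7)
[165.43725962 142.18674099] (171.6, 146.4)
```

Emit:
{"method": "carry_out", "body": {
  "moves": [
    [0,0,0,-1,0,0,0],
    [0,0,0,-2,0,0,0],
    [0,0,0,-3,0,0,0],
    [0,0,0,-4,0,0,0],
    [0,0,0,-4,0,0,0]
  ]
}}

```text
time: 15.7
position: [0.5088, 0.4219, 0.0582]
tool_rot: [0.724, 0.353, -0.259, -0.534]
ft_force: [-0.6, -0.4, -3.5]
grip_width: 0.0177
```

Emit:
{"method": "carry_out", "body": {
  "moves": [
    [0,0,0,-1,0,0,0],
    [0,0,0,-2,0,0,0],
    [0,0,0,-3,0,0,0],
    [0,0,0,-4,0,0,0],
    [0,0,0,-5,0,0,0],
    [0,0,0,-6.5,0,0,0],
    [0,0,0,-6.5,0,0,0]
  ]
}}

```text
time: 16.4
position: [0.5583, 0.3835, 0.0776]
tool_rot: [0.724, 0.353, -0.259, -0.533]
ft_force: [0.8, 1.0, -3.9]
grip_width: 0.0175
```

```bash
python3 st.py 14 scene top
python3 - <<'E'
import cv2
a=cv2.imread('pics/scene14.png');b=cv2.imread('pics/top14.png')
cv2.imwrite('pics/c14.png',cv2.hconcat([cv2.resize(a[190:320,60:180],(390,420),interpolation=cv2.INTER_CUBIC),cv2.resize(b[105:225,95:205],(385,420),interpolation=cv2.INTER_CUBIC)]))
E
```

```text
t 16.4 q [ 0.563  0.764  1.468 -0.384  0.84  -0.094] grip 0.0175 F [ 0.8  1.  -3.9] M [0.29 0.14 0.05]
tcp [0.5583 0.3835 0.0776] till 0.0833 -0.0067
[[0.617, 0.235, -0.751], [0.787, -0.181, 0.589], [0.002, -0.955, -0.297]]
```

View pics/c14.png

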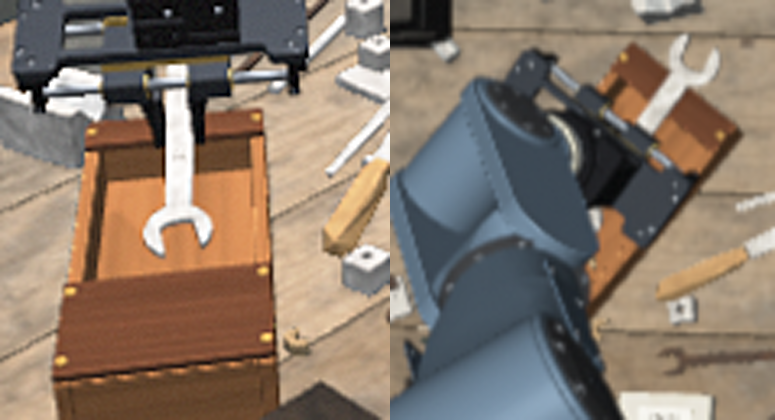

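Emit:
{"method": "carry_out", "body": {
  "moves": [
    [0,0,-1.4,-0.5,0,0,0],
    [0,0,-3.8,-1.2,0,0,0],
    [0,0,-6.7,-2.1,0,0,0],
    [0,0,-10.5,-3.3,0,0,0],
    [0,0,-14,-4.4,0.1,0,0],
    [0,0,-17.2,-5.3,0.2,0,0],
    [0,0,-17.2,-5.3,0.3,0,0],
    [0,0,-17.2,-5.3,0.3,0,0],
    [0,0,-17.2,-5.3,0.3,0,0]
  ]
}}

```text
time: 17.4
position: [0.5546, 0.3841, 0.256]
tool_rot: [0.636, 0.309, -0.311, -0.635]
ft_force: [-1.1, 0.2, -3.4]
grip_width: 0.0173
```

```bash
python3 st.py 15 scene wrist
```

```text
t 17.4 q [ 0.441  0.568  1.26  -0.002  1.315 -0.466] grip 0.0173 F [-1.1  0.2 -3.4] M [ 0.06 -0.11  0.02]
tcp [0.5546 0.3841 0.256 ] till 0.0801 -0.0085
[[0.616, -0.001, -0.788], [0.788, -0.002, 0.616], [-0.002, -1.0, -0.001]]
```

View pics/scene15.png

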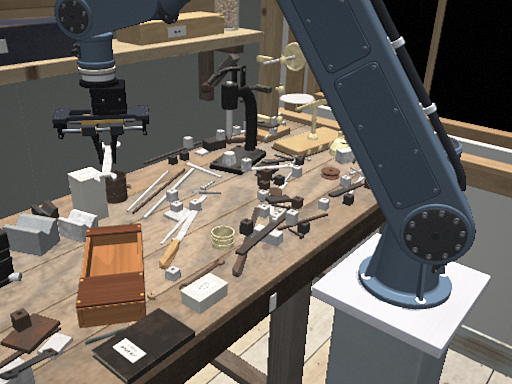

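View pics/wrist15.png

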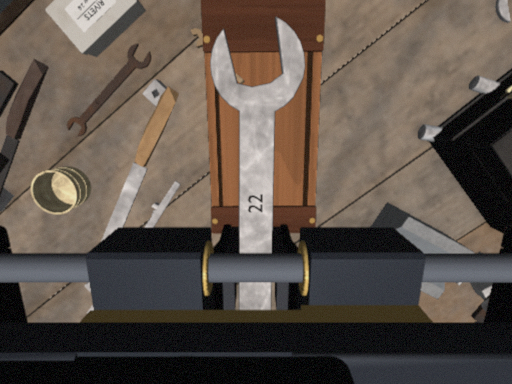

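Run:
```python
from h import *
t=cv2.imread('pics/top0.png');s=cv2.imread('pics/scene15.png')
def blob(im,x0,y0,x1,y1,name):
    r=im[y0:y1,x0:x1];hsv=cv2.cvtColor(r,cv2.COLOR_BGR2HSV)
    m=((hsv[...,1]>90)&(hsv[...,2]<130)).astype(np.uint8)*255
    n,l,st,c=cv2.connectedComponentsWithStats(m)
    i=1+np.argmax(st[1:,4]);print(name,st[i],c[i]+[x0,y0]);return c[i]+[x0,y0]
a=blob(t,385,172,416,203,'top');b=blob(s,315,160,346,186,'scene')
X,e=tri(ray('top',a),ray('scene',b));print('tri',X.round(4),np.round(e,4),'onz',onz('top',a,.022).round(4),onz('scene',b,.018).round(4))
T=pose();D=np.array([.444,-.397,T[2,3]])-T[:3,3]
tx=onz('top',a,.022);D=np.r_[tx[:2],T[2,3]]-T[:3,3]
print('shift cm',(T[:3,:3].T@D*100).round(2))
for p in [(278,18),(215,30),(257,105)]:
    q=onz('wrist',p,T[2,3]+.006,T);print((T[:3,:3].T@(q-T[:3,3])).round(4))
cv2.imwrite('pics/pb.png',cv2.hconcat([cv2.resize(t[172:203,385:416],(380,380)),cv2.resize(s[158:189,315:346],(380,380))]))
```

```text
top [  5   8  19  17 250] [399.2  188.12]
scene [ 7 11 18  9 75] [330.82666667 175.32      ]
tri [ 0.4409 -0.4015  0.0009] [0.0009 0.0009] onz [ 0.4398 -0.3954  0.022 ] [ 0.421  -0.3676  0.018 ]
shift cm [-68.56   0.22 -38.96]
[ 0.0099 -0.006   0.113 ]
[-0.0186 -0.0059  0.1082]
[ 0.0004 -0.006   0.0756]
```

View pics/pb.png

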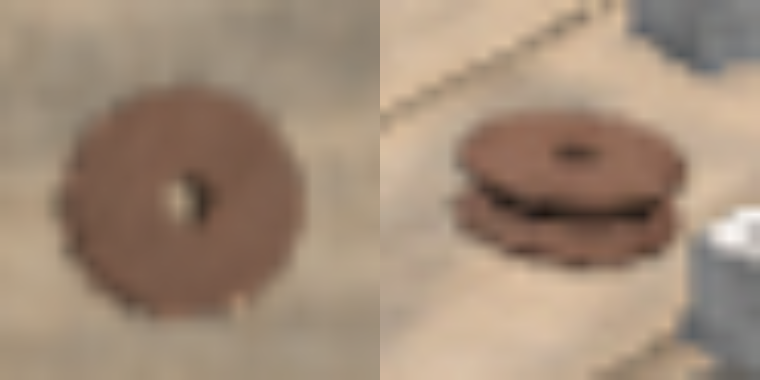

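Emit:
{"method": "carry_out", "body": {
  "moves": [
    [0,-1.5,0,-0.9,0,0,0],
    [0,-4,0,-2.3,0,0,0],
    [0,-7.5,0,-4.3,0,0,0],
    [0,-11.5,0,-6.5,0,0,0],
    [0,-15.5,0,-8.8,0,0,0],
    [0,-19.5,0,-11.1,0,0,0],
    [0,-23.5,0,-13.4,0,0,0],
    [0,-27.5,0,-15.7,0,0,0],
    [0,-31.5,0,-17.9,0,0,0],
    [0,-35.5,0,-20.2,0,0,0],
    [0,-39.5,0,-22.5,0,0,0],
    [0,-43.5,0,-24.8,0,0,0],
    [0,-47.5,0,-27.1,0,0,0],
    [0,-51.5,0,-29.3,0,0,0],
    [0,-55.5,0,-31.6,0,0,0],
    [0,-59.5,0,-33.9,0,0,0],
    [0,-63,0,-35.9,0,0,0],
    [0,-65,0,-37,0,0,0],
    [0,-65,0,-37,0,0,0],
    [0,-65,0,-37,0,0,0]
  ]
}}

```text
time: 19.5
position: [0.4469, -0.3539, 0.2554]
tool_rot: [-0.634, -0.31, 0.311, 0.637]
ft_force: [0.3, 0.8, -3.9]
grip_width: 0.0172
```

```bash
python3 st.py 16 wrist
python3 - <<'E'
from h import *
a=(385+187.5/12.26-.5,172+195/12.26-.5);b=(315+195/12.26-.5,158+152/12.26-.5)
X,e=tri(ray('top',a),ray('scene',b));print('hole tri',X.round(4),np.round(e,4),onz('top',a,.022).round(4),onz('scene',b,.022).round(4))
T=pose();D=np.r_[onz('top',a,.022)[:2],.2]-T[:3,3];print('shift',(T[:3,:3].T@D*100).round(2))
E
```

```text
t 19.5 q [-0.866  0.419  1.534 -0.     1.192 -1.774] grip 0.0172 F [ 0.3  0.8 -3.9] M [ 0.11 -0.08 -0.06]
tcp [ 0.4469 -0.3539  0.2554] till 0.4458 -0.6585
[[0.615, -0.002, -0.789], [0.789, 0.002, 0.615], [0.001, -1.0, 0.003]]
hole tri [ 0.4419 -0.3976  0.0218] [0.0004 0.0004] [ 0.4422 -0.3974  0.022 ] [ 0.4414 -0.3975  0.022 ]
shift [-3.78  5.55 -2.35]
```

View pics/wrist16.png

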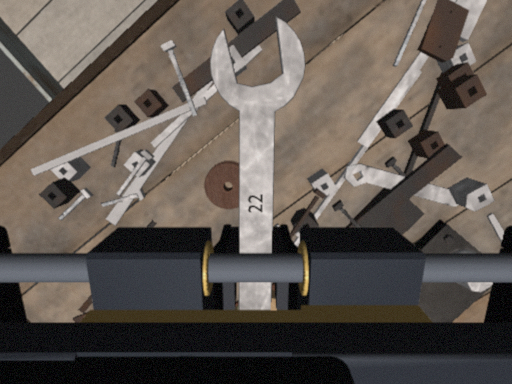

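Emit:
{"method": "carry_out", "body": {
  "moves": [
    [0,-1,1.5,-0.5,0,0,0],
    [0,-2,3,-1,0,0,0],
    [0,-3,4.5,-1.6,0,0,0],
    [0,-3.8,5.5,-2.1,0,0,0],
    [0,-3.8,5.5,-2.1,0,0,0],
    [0,-3.8,5.5,-2.1,0,0,0],
    [0,-3.8,5.5,-2.1,0,0,0],
    [0,-3.8,5.5,-2.1,0,0,0]
  ]
}}

```text
time: 20.35
position: [0.4407, -0.3981, 0.2022]
tool_rot: [0.636, 0.31, -0.31, -0.635]
ft_force: [0.5, -1.0, -2.6]
grip_width: 0.0174
```

```bash
cat > e.py <<'E'
from h import *
T=pose();T16=T.copy();T16[:3,3]=[.4469,-.3539,.2554]
print('pulley by wrist16',onz('wrist',(228.5,185.5),.022,T16).round(4))
print('xy offset',(T[:2,3]-[.4419,-.3976]).round(4))
E
python3 st.py 17 wrist top scene; python3 e.py
python3 - <<'E'
import cv2
a=cv2.imread('pics/scene17.png');b=cv2.imread('pics/top17.png')
cv2.imwrite('pics/c17.png',cv2.hconcat([cv2.resize(a[80:200,280:400],(390,390),interpolation=cv2.INTER_CUBIC),cv2.resize(b[130:250,340:460],(390,390),interpolation=cv2.INTER_CUBIC)]))
E
```

```text
t 20.35 q [-0.923  0.51   1.537  0.     1.093 -1.831] grip 0.0174 F [ 0.5 -1.  -2.6] M [ 0.07 -0.13  0.05]
tcp [ 0.4407 -0.3981  0.2022] till 0.4679 -0.6973
[[0.615, 0.001, -0.788], [0.788, -0.001, 0.615], [-0.0, -1.0, -0.001]]
pulley by wrist16 [ 0.4409 -0.3942  0.022 ]
xy offset [-0.0013 -0.0004]
```

View pics/wrist17.png

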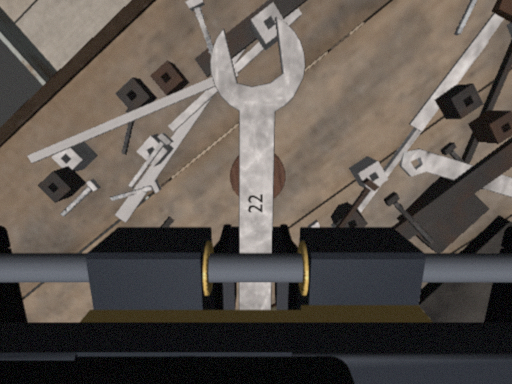

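View pics/c17.png

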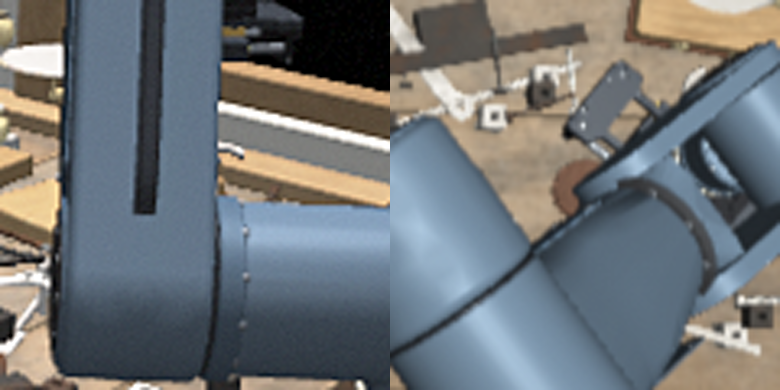

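Run:
```python
from h import *
a=cv2.imread('pics/wrist17.png')
g=cv2.cvtColor(a,cv2.COLOR_BGR2HSV);m=((g[...,1]<40)&(g[...,2]>120))
p=robot.camera_params('wrist')
for r in (120,135,150,165,180,195,210,222):
    row=a[r,225:290].astype(float); sat=g[r,225:290,1].astype(float)
    idx=np.where(sat<45)[0]; print(r,idx.min()+225,idx.max()+225,end=' ')
    w=idx.max()-idx.min()+1; d=p['fx']*.018/w
    cz=d;cy=(r-p['cy'])/p['fy']*d
    q=np.array(p['mount'])@[0,cy,cz,1];print('w',w,'tool y,z',q[1:3].round(4))
cv2.imwrite('pics/w17c.png',cv2.resize(a[0:235,195:320],None,fx=2.5,fy=2.5,interpolation=cv2.INTER_CUBIC))
```

```text
120 239 274 w 36 tool y,z [-0.0016  0.0685]
135 239 274 w 36 tool y,z [-0.0035  0.0612]
150 238 273 w 36 tool y,z [-0.0055  0.054 ]
165 239 273 w 35 tool y,z [-0.003  0.046]
180 239 273 w 35 tool y,z [-0.005   0.0386]
195 239 273 w 35 tool y,z [-0.0071  0.0311]
210 239 279 w 41 tool y,z [-0.0312  0.0307]
222 238 272 w 35 tool y,z [-0.0107  0.0177]
```

View pics/w17c.png

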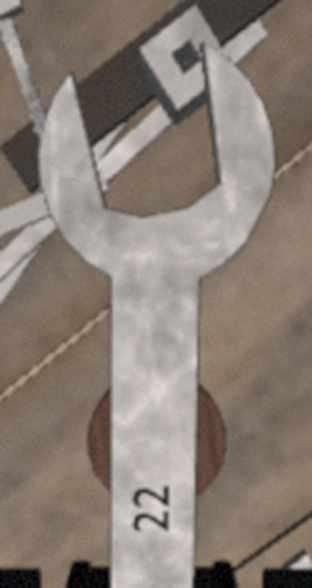

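Run:
```python
from h import *
from scipy.optimize import least_squares
p=robot.camera_params('wrist');M=np.linalg.inv(np.array(p['mount']))
def pj(X):
    c=M@np.append(X,1);return np.array([p['fx']*c[0]/c[2]+p['cx'],p['fy']*c[1]/c[2]+p['cy']])
# spanner-frame (lateral, top surface, along to deep end): tip1, tip2, headL, headR, mark
ob=[((.0145,.1163),(195+205/2.5,43/2.5)),((-.0135,.1097),(195+70/2.5,76/2.5)),((.0245,.094),(195+274/2.5,160/2.5)),((-.0245,.094),(195+39/2.5,160/2.5)),((.009,.060),(195+198/2.5,None)),((-.009,.060),(195+113/2.5,None))]
def X(s,a):
    k,y0,lat,yaw,off=s; A=a[1]+off
    return np.array([lat+a[0]+yaw*A, y0+np.sin(k)*A, np.cos(k)*A])
def res(s):
    o=[]
    for a,q in ob:
        u=pj(X(s,a))
        o.append(u[0]-q[0]); 
        if q[1] is not None and abs(a[0])<.02: o.append(u[1]-q[1])
    return np.array(o+[s[4]/.002,(s[1]+.006)/.002])
f=least_squares(res,[0,-.006,0,0,0]);print(f.x.round(4),f.fun.round(1))
J=f.jac;print('sd',np.sqrt(np.diag(np.linalg.inv(J.T@J))).round(4))
for k in (0,.1,.2): print(k,[pj(X([k,-.006,0,0,0],a)).round(1).tolist() for a,_ in ob])
```

```text
[ 0.1593 -0.0051  0.0058 -0.0697  0.0039] [ 2.4 -0.   2.2  0.5 -3.  -4.3  1.5  1.2  2.   0.5]
sd [0.0247 0.0019 0.0009 0.0096 0.001 ]
0 [[288.6, 9.8], [226.1, 26.2], [308.8, 63.6], [203.3, 63.7], [274.3, 137.9], [237.8, 137.9]]
0.1 [[286.0, 18.9], [228.2, 33.6], [305.6, 67.6], [206.4, 67.7], [273.6, 137.6], [238.5, 137.6]]
0.2 [[283.8, 29.1], [230.0, 42.3], [302.6, 73.0], [209.3, 73.1], [272.9, 138.4], [239.1, 138.5]]
```

Run:
```python
import cv2
a=cv2.imread('pics/scene15.png');cv2.imwrite('pics/s15c.png',cv2.resize(a[95:190,50:155],None,fx=6,fy=6,interpolation=cv2.INTER_CUBIC))
```

```text
(no output)
```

View pics/s15c.png

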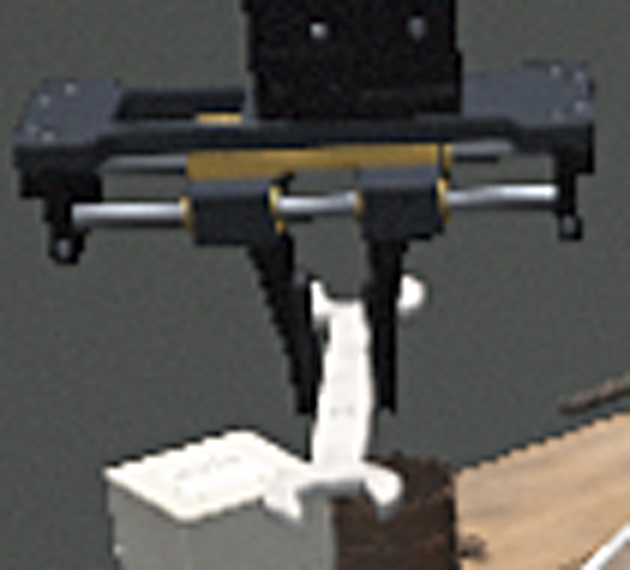

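Run:
```python
from h import *
T=np.eye(4);T[:3,:3]=Rn.from_quat([.636,.309,-.311,-.635]).as_matrix();T[:3,3]=[.5546,.3841,.256]
for w,s in [((277,17.5),(292,518)),((223.3,30.5),(386,507))]:
    X,e=tri(ray('wrist',w,T),ray('scene',(50+s[0]/6-.5,95+s[1]/6-.5)));print(X.round(4),np.round(e,4),'tool',(T[:3,:3].T@(X-T[:3,3])).round(4))
# narrow head single scene ray: intersect with plane along tool z=-.115 
for s in [(316,285),(412,295)]:
    c,d=ray('scene',(50+s[0]/6-.5,95+s[1]/6-.5)); Ri=T[:3,:3].T; cc=Ri@(c-T[:3,3]);dd=Ri@d; print('narrow',[ (cc+dd*((zz-cc[2])/dd[2])).round(4).tolist() for zz in(-.1165,-.105)])
```

```text
[0.4717 0.4624 0.2613] [0.0012 0.0012] tool [ 0.0106 -0.0053  0.1135]
[0.4593 0.4378 0.2606] [0.0014 0.0014] tool [-0.0164 -0.0046  0.1082]
narrow [[0.0161, -0.0026, -0.1165], [0.0151, -0.0068, -0.105]]
narrow [[-0.0201, 0.0036, -0.1165], [-0.0208, -0.0006, -0.105]]
```

Run:
```python
from h import *
T=np.eye(4);T[:3,:3]=Rn.from_quat([.636,.309,-.311,-.635]).as_matrix();T[:3,3]=[.5546,.3841,.256]
w=lambda X:((proj('scene',(T@np.append(X,1))[:3])-[50,95]+.5)*6).round(0)
for k in (0,.1,.2):
    f=lambda l,a:np.array([l,-.002+np.sin(k)*a-.004,np.cos(k)*a])
    print(k,'deep tips',w(f(.0106,.1145)),w(f(-.0164,.109)),'headsides',w(f(.0245,.094)),w(f(-.0245,.094)),'junction',w(f(0,.072)),'narrow tips',w(f(.0145,-.11)),w(f(-.0145,-.1163)),'narrow jn',w(f(0,-.072)))
print('finger tips',w([.0087,0,.0095]),w([-.0087,0,.0095]),'endposts',w([.095,-.05,.03]))
# flat-in-till shank width ratios
for n,T_ in [('wrist8',None),('wrist17',None),('wrist15',None),('wrist7',None)]:
    a=cv2.imread(f'pics/{n}.png').astype(float);g=a.sum(2)
    out=[]
    for r in (140,155,170,185,212):
        row=cv2.GaussianBlur(a[r-2:r+3].mean(0)[None].astype(np.float32),(1,1),0)[0]
        sat=row.max(1)-row.min(1); s=sat[228:288]
        # subpixel crossing of saturation
        hi=np.median(np.r_[s[:6],s[-6:]]);lo=np.median(s[25:35]);th=(hi+lo)/2
        L=next(i for i in range(28,0,-1) if s[i]>th);R=next(i for i in range(28,60) if s[i]>th)
        l=L+(s[L]-th)/(s[L]-s[L+1]);r_=R-(s[R]-th)/(s[R]-s[R-1]);out.append(round(r_-l,2))
    print(n,out,'level pred ratio 140/212',(.9658-.2592*(140-195.9)/308.2)/(.9658-.2592*(212-195.9)/308.2))
```

```text
0 deep tips [295. 517.] [381. 505.] headsides [256. 495.] [408. 485.] junction [335. 464.] narrow tips [318. 282.] [395. 273.] narrow jn [353. 314.]
0.1 deep tips [300. 548.] [385. 534.] headsides [259. 520.] [411. 510.] junction [337. 482.] narrow tips [315. 256.] [392. 246.] narrow jn [351. 297.]
0.2 deep tips [304. 577.] [388. 561.] headsides [263. 543.] [413. 533.] junction [340. 500.] narrow tips [312. 231.] [389. 220.] narrow jn [348. 280.]
finger tips [320. 411.] [370. 409.] endposts [ 36. 314.]
wrist8 [np.float32(34.26), np.float32(33.96), np.float32(33.54), np.float32(33.33), np.float32(33.0)] level pred ratio 140/212 1.0635886278084943
wrist17 [np.float32(35.93), np.float32(36.15), np.float32(35.33), np.float32(35.14), np.float32(35.08)] level pred ratio 140/212 1.0635886278084943
wrist15 [np.float32(35.85), np.float32(35.41), np.float32(35.26), np.float32(35.09), np.float32(34.86)] level pred ratio 140/212 1.0635886278084943
wrist7 [np.float32(34.39), np.float32(33.99), np.float32(33.79), np.float32(33.46), np.float32(32.95)] level pred ratio 140/212 1.0635886278084943
```

Run:
```python
from rig import robot
o=robot.get_obs();print(o['time'],o['position'],o['grip_width'],abs(o['joint_velocities']).max())
print(robot.hand_in())
```

```text
20.5 [ 0.44063557 -0.39799309  0.2020852 ] 0.017712590049924138 0.0036784744421565
the job is handed in; nothing more can be done
None
```

I got the big spanner out of the till and handed the job in at 20.5 s. The gripper holds it flat over the pulley wheel, about 0.20 m above the bench. I slid it back 24 mm under the deep board, tipped its narrow-board end up about 17°, drew it out along the slant and carried it across. `hand_in` gives no verdict, so the points below are my own checks.

**Last checks:**
- **Centring:** The TCP is within 2 mm of the pulley centre as measured from the top and scene cameras, (0.442, -0.398). A single wrist view gave a point about 3–4 mm away. The spanner's own centre sits about 3 mm from the TCP.
- **Grip:** The opening is 17.7 mm on the 18 mm shank, and the arm is still. The wrist force showed only the spanner's weight (about 3–4 N) from the lift-off to the last check, with no sign of contact with the till.
- **Other objects:** I made no contact with the pulley wheel, tin, small spanner or box that I know of. At the end only the pulley was in view.

**What failed or disagreed:**
- **Finger length:** The first three tries to grip closed on nothing. The fingertips are 0–2 mm ahead of the reported TCP, not the 25 mm stated. I confirmed this from two cameras and a light touch on the till floor (about 4–5 N), then gripped lower.
- **Level:** The shank and head widths in the wrist picture suggested a tilt of about 0.16–0.2 rad. Triangulating with the scene camera just after the lift showed it level within about 0.02–0.03 rad. The width method was biased in the same direction on the spanner lying flat in the till, so I trusted the triangulation and left the tilt alone. The arm blocked the outside cameras at the final pose, so I could not repeat that check there. The wrist view of the spanner was essentially unchanged.

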